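Load the relay test jig and cam-lock its probe leg at the length mark

ROBOT

A 7-joint arm with a two-finger parallel gripper is mounted at the origin on the work surface. World frame = base frame: x ahead of the robot, y to its left, z up, the work surface at z = 0. Lengths are in m, angles in rad, forces in N, time in s.
With the tool pointing down it reaches from about 0.425 to 0.875 m from the base axis. Payload 4.7 kg.
Tool frame: the origin (TCP) lies at the centre of the arm's flange, where the gripper is bolted on; the fingertips stand r.tip_extent ahead of it and the grasp point (between the pads) lies 155 mm ahead of it (r.tip_extent is the distance from the TCP to the fingertips, in m); z points along the fingers, y is the line along which they close (so a half turn about z gives the same grasp; the last joint's range is limited). The gripper opens to 85 mm and grips with 20 to 120 N. Pads are 22 mm wide; open, the fingers measure 114 mm over their backs; the gripper's body (76 mm by 85 mm) begins 54 mm behind the grasp point. The pads swing forward as they close: fully open they stand 13 mm farther back than shut.
Start: joints at [1.129, 0.321, -0.07, 1.45, 0.023, 1.371, -0.057], TCP at [0.286, -0.584, 0.405] pointing down, gripper open.
Joint ranges: [-2.86, 2.86], [-0.3, 2.09], [-1.38, 1.24], [0.06, 2.45], [-1.56, 4.7], [0.09, 2.05], [-2.69, 2.69]. Speed limits (rad/s): [2.57, 2.57, 3.14, 3.14, 3.14, 3.14, 3.14].

INTERFACE

Orientations are given as a unit quaternion [w, x, y, z].
In Python, from station import r gives the robot as it stands.
- The arm moves only by the tool carry_out, never from a script. Its argument "motion" is one flat list of numbers, 6 for each row, row after row: the shift along the world's x, y, z in mm, then the turn, a rotation vector about the world's x, y, z in rad. In form: [tx, ty, tz, wx, wy, wz, tx, ty, tz, wx, wy, wz, ...]. A call has 1 to 20 rows; each row shifts and turns the commanded pose from where the row before left it; what a row does not reach is not made up. A row lasts 1/12 s, in which the tool goes at most 41.7 mm and 7.16 degrees, less where a joint would pass 70% of its speed; a pose out of reach is approached as far as the arm can. A call with a gripper value outside its range is refused whole. "hand" is the opening in per cent of the stroke, from 0 (shut) to 100 (fully open), set as the call begins (left out, the last holds). The fingers move at their own pace and stop on an object; the grip force is fixed at half the most. Time passes only in rows, so rows that do not move let the fingers close. It gives the time, the measured TCP pose, the force, the opening and the grip force at its end, in the units of the state.
- r.get_state(): the state, without advancing time (a new reading comes with each control period).
- r.camera(name): name is "scene" or "top" or "wrist"; returns the picture (480x640x3 uint8, red, green, blue); there is no depth.
- r.get_calibration(name): a dict with "vertical_fov" (degrees; the focal length in pixels is half the picture's height over the tangent of half this angle, whatever the lens; pixels are square), "cx", "cy" (the principal point, pixels), "D" ([k1, k2, p1, p2, k3] as OpenCV has them; the pictures are not rectified), "position" and "orientation" of the camera in the world. Camera axes: x right, y down, z forward; pixel columns grow to the right and rows downward; lengths in m; the calibration is good to about 2 mm. A picture is of the moment at which its call begins: read the wrist's pose just before it. get_calibration takes no time and is no camera call; for the wrist camera it gives the pose at the moment of the call.
- r.job_done(): hands the job in; it is judged then, once.
The state is a dict: "t": time; "q": joint angles; "joint_velocities": joint speeds; "tau": joint torques, N m; "ee_pos": TCP position; "eef_rot": TCP orientation; "contact_force": force on the tool from outside, world axes, zero at the start; "ft_torque": the same for the moment, N m; "grip_width": finger opening in m; "grasp_force": force on a finger pad.
Only numpy, scipy, OpenCV 4.12 (cv2) and the standard library are available. Lean on these libraries where they do the work, as an engineer would, in place of code of your own. Each camera call takes 0.05 s, during which the arm holds its last target. There are 200 camera calls.

TASK

Load the relay tester: set the upright box-shaped relay fully down into the jig's socket and swing the locking lever fully shut across it. Then, against its spring, move the sliding probe leg out by its cross handle until the handle's centre line is level with the fin of the length-mark clip, and while holding it there slide the cam lever fully closed. Leave the other things on the desk where they are, and finish with the fingers still holding the leg at the mark: it springs back if let go, even with the cam closed.

Things in the scene. Friction and masses are not known exactly. Their poses are not given: they have to be found in the camera images.
- relay_center (a point): centre of the relay: upright grey block with a black foot, 30 (its x) x 24 (its y) x 48 mm tall, about 70 g; this point is half-way up (24 mm above its underside). It starts standing on the desk; either way round fits the socket.
- jig: relay test jig, fixed to the desk: grey base plate 190 x 335 mm, 12 mm thick. Origin on the desk under the jig's middle; its x, y, z axes are the axes meant by 'jig x, y, z' below, and all jig heights are above the desk. Its place and yaw vary.
- socket (a point): centre of the socket's mouth, 30 mm above the desk, at jig (0, 105) mm: black socket block 55 x 50 mm with a rectangular pocket 33 mm (jig x) x 27 mm (jig y), 14 mm deep (pocket floor 16 mm above the desk), chamfered. The seated relay's long side lies along jig x; its centre is then 40 mm above the desk and its top 64 mm.
- lock (a joint): angle of the locking lever, a flat steel arm on a vertical pin; rad. 0 = shut (stop), arm along jig -x straight across the socket; grows as it swings towards jig +y, up to 1.7. Starts open at 1.1 to 1.5; stays where left (about 0.5 N at the knob moves it).
- lock_pivot (a point): axis of the locking lever, at jig (75, 105) mm; this point is at the arm's top, 74 mm above the desk. The arm is 16 mm wide; its underside is 66 mm above the desk, 2 mm clear of a seated relay.
- lock_knob (a point): middle of the upright round knob at the end of the locking lever, 100 mm from the pivot: 16 mm diameter, 30 mm tall, from 74 to 104 mm above the desk; this point is at 89 mm
- handle: cross handle of the sliding leg: straight steel bar along jig x, 136 mm long, 10 mm thick (jig y), 16 mm tall, 50 to 66 mm above the desk; origin at its middle (jig x = 4 mm), x along the bar. Moves only along jig y. It starts fully in (jig y = -85 mm) and draws out along jig +y up to 75 mm; a spring always pulls it back in (1.8 N when in, 60 N/m more), cam closed or not.
- leg_post (a point): middle of the post, 16 x 10 mm, that carries the handle on the leg, at jig x = 60 mm, 45 mm above the desk. The leg is a flat steel bar 20 x 165 x 10 mm along jig y, 15 to 25 mm above the desk, in an aluminium guide at jig y -165 to -120 mm, 36 mm tall.
- handle_end (a point): free end of the handle, at jig x = -64 mm, 58 mm above the desk. From here to the cam blade there is open space under the handle down to the base plate (12 mm above the desk): fingers straddling it loosely, or placed behind it, can push it out and slide along it.
- cam (a joint): cam lever opening, m: 0 = fully closed (stop), grows towards jig -x; starts 0.020 to 0.028. About 2 N slides it; stays where left. Pushed towards jig +x (to the leg) it closes.
- cam_blade (a point): top middle of the face (towards jig -x) of the cam lever's upright black thumb blade, at jig x = 20 mm minus the cam opening, jig y = -40 mm, 45 mm above the desk. Blade: 80 mm along jig y, 6 mm thick, 14 to 45 mm above the desk, so 5 mm below the handle. The sides of fingertips that straddle the handle and reach below it push it as they slide along the bar.
- marker: length-mark clip, fixed on the scale strip beside the leg at jig x = 94 mm, jig y between -50 and -30 mm, axes as the jig's: steel clip 16 x 14 x 12 mm with an upright fin 2 mm thick, top 64 mm above the desk. Origin in the fin's plane. The leg is at the mark when the handle's origin has the same jig y as this origin (leg drawn out 35 to 55 mm).
- capacitor: aluminium can capacitor, upright cylinder 35 mm diameter, 50 mm tall; origin at the centre of its underside; leave alone
- transformer: small transformer, dark steel core 46 x 20 x 40 mm with a pale winding around it; origin at the centre of its underside; leave alone
- screwdriver: screwdriver 170 mm long lying on the desk; leave alone
- phone: black phone lying flat, 150 x 73 x 9 mm; leave alone
- handheld: black hand-held radio lying flat, 56 x 110 x 34 mm; leave alone
- mug: white mug, 76 mm diameter, 90 mm tall; leave alone
There are look-alikes about, which are no part of the job. What is shaped like the part that bears relay_center but brown or red is not meant.

How it is judged:
By the outcome, as a careful person would: the job done as asked, in the order asked, and still so for the second after the job is handed in, while the arm keeps its last pose, push and grip.
It also fails if it takes over 72 s, if anything falls off the work surface, if the arm or the gripper's body presses on something with over 40 N, if the wrist force passes 120 N, or if a joint passes its speed limit or range.

## Working session

There is one attempt and no reset: what is moved stays moved. The work goes in short steps, Python scripts to look and compute and a tool call to move; the robot and the scene stay as the last step left them, time stands still between calls to the robot, and variables do not carry over. Pictures are saved under pics/ and viewed, at most 10 in all, crops included, and the job is handed in when it is done.

Besides the shell and the picture viewer there is one more tool, called after "Request:" in YAML: its name, and indented under it one key for each argument. carry_out: Moves the arm, as the interface text tells. Its arguments: {"type":"object","properties":{"motion":{"type":"array"},"hand":{"type":"number"}},"required":["motion"]}

```bash
mkdir -p pics; cat > h.py <<'E'
import numpy as np,cv2
from station import r
from scipy.spatial.transform import Rotation as R
def cal(n):
    c=r.get_calibration(n); f=240/np.tan(np.radians(c['vertical_fov'])/2)
    K=np.array([[f,0,c['cx']],[0,f,c['cy']],[0,0,1]]); q=c['orientation']
    return K,np.array(c['D'],float),np.array(c['position']),R.from_quat([q[1],q[2],q[3],q[0]]).as_matrix()
def px2w(C,uv,z):
    K,D,p,M=C; n=cv2.undistortPoints(np.array([[uv]],float),K,D)[0,0]
    d=M@np.array([n[0],n[1],1]); return p+d*(z-p[2])/d[2]
def w2px(C,P):
    K,D,p,M=C; X=(np.atleast_2d(P)-p)@M
    return cv2.projectPoints(X,np.zeros(3),np.zeros(3),K,D)[0][:,0]
def shot(n,f):
    im=r.camera(n); cv2.imwrite('pics/'+f,im[:,:,::-1]); return im
E
python3 - <<'E'
from h import *
for n in ('scene','top','wrist'):
    shot(n,n+'0.png'); c=r.get_calibration(n); print(n,c)
print(r.get_state(), r.tip_extent)
E
```

```text
scene {'vertical_fov': 50.09567944769083, 'cx': 325.6945008948797, 'cy': 249.98243089836862, 'D': array([-0.00764441,  0.        ,  0.        ,  0.        ,  0.        ]), 'position': array([ 1.32054374, -0.44671357,  0.73400426]), 'orientation': array([-0.3980532 ,  0.76680706,  0.45112845, -0.22370449])}
top {'vertical_fov': 56.0682686158761, 'cx': 318.5982069479437, 'cy': 248.82202868352505, 'D': array([-0.06521558,  0.        ,  0.        ,  0.        ,  0.        ]), 'position': array([0.44705321, 0.0125295 , 1.18729118]), 'orientation': array([ 0.02791822, -0.70246213,  0.71032248, -0.03477784])}
wrist {'vertical_fov': 65.01024347932592, 'cx': 322.40932274888473, 'cy': 239.09325339560183, 'D': array([0.01641949, 0.        , 0.        , 0.        , 0.        ]), 'position': array([ 0.35364937, -0.54979373,  0.37328612]), 'orientation': array([ 0.12371731,  0.83940059, -0.52352605, -0.07759608])}
{'t': 0.15, 'q': array([ 1.12908223,  0.3216959 , -0.07011664,  1.45137458,  0.0226214 ,
        1.37081077, -0.05687526]), 'joint_velocities': array([-0.00194793, -0.00111785, -0.00186835, -0.00338534, -0.00175888,
        0.00143465,  0.00075095]), 'tau': array([ 8.42844620e-04, -4.94094908e+01, -3.82543942e-01, -3.14682019e+01,
        1.29226368e-02,  8.28823278e-03, -1.59750623e-06]), 'ee_pos': array([ 0.28604834, -0.58351684,  0.40385691]), 'eef_rot': array([-7.18852146e-04,  9.74131734e-01,  2.25979648e-01, -2.16122367e-04]), 'contact_force': array([ 0.56778752, -0.40373726, -0.68394677]), 'ft_torque': array([-0.02544902, -0.00862185, -0.00663944]), 'grasp_force': 0.0, 'grip_width': 0.08534928654268549} 0.1734
```

View pics/top0.png

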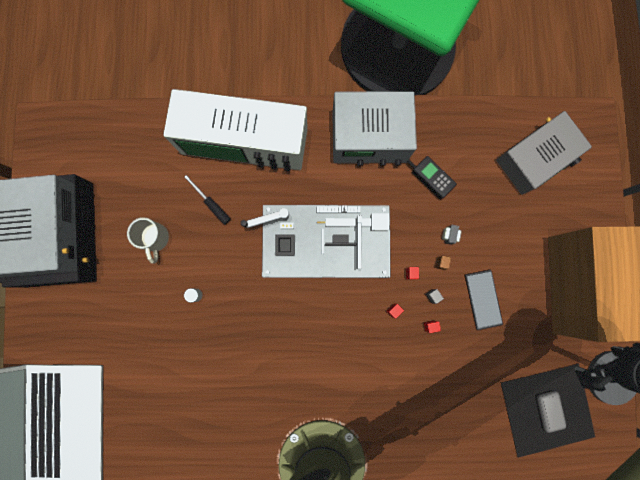

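View pics/scene0.png

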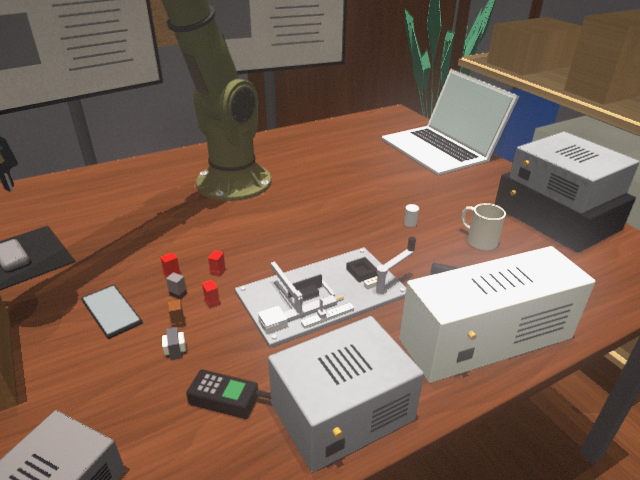

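Candidates for the relay in the top view are grey (435,296), red (414,272), red (396,311), red (433,327) and brown (443,262). The description calls for the grey one, so I'll check it in a close crop. In this view the jig's +x points up and its +y points left.

```bash
python3 - <<'E'
import cv2
a=cv2.imread('pics/top0.png')
j=cv2.resize(a[195:290,235:400],None,fx=4.8,fy=4.8,interpolation=cv2.INTER_CUBIC)  # 792x456
cv2.imwrite('pics/jig.png',j)
k=cv2.resize(a[250:340,380:470],None,fx=6,fy=6,interpolation=cv2.INTER_CUBIC)
cv2.imwrite('pics/rel.png',k)
E
```

```text
(no output)
```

View pics/jig.png

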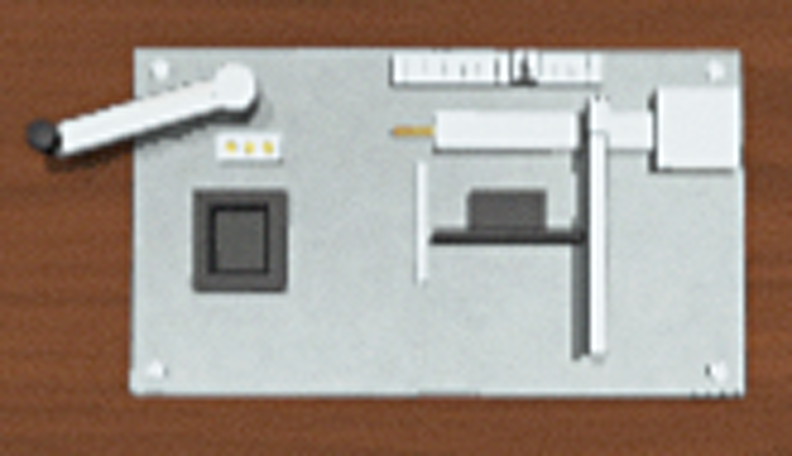

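View pics/rel.png

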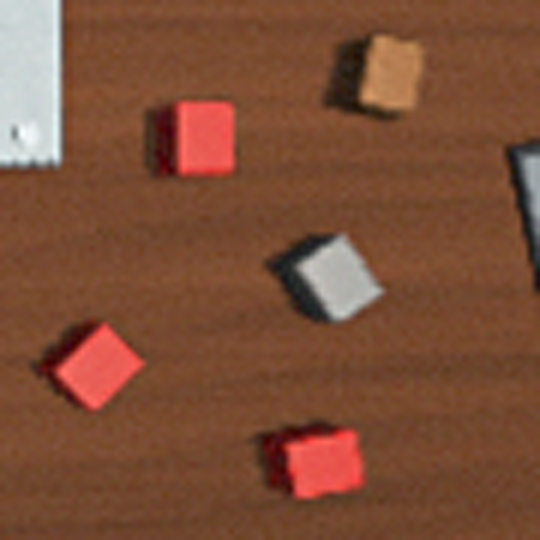

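The grey block with a pale top is the relay. In the crop its top corners are about (344,235), (383,290), (339,322) and (296,271). The jig plate corners are (133,47), (741,50), (745,396) and (131,395). The knob is at (43,136), the handle at x≈597 and the fin at x≈524.

```bash
python3 - <<'E'
from h import *
C=cal('top')
J=lambda p,z:px2w(C,[(p[0]+.5)/4.8-.5+235,(p[1]+.5)/4.8-.5+195],z)[:2]
Q=lambda p,z:px2w(C,[(p[0]+.5)/6-.5+380,(p[1]+.5)/6-.5+250],z)[:2]
c=np.array([J(p,.012) for p in [(133,47),(741,50),(745,396),(131,395)]]);print(c*1e3,c.mean(0)*1e3)
e=c[0]-c[1]+c[3]-c[2];yaw=np.arctan2(-e[0],e[1]);print('yaw',np.degrees(yaw))
o=c.mean(0)
Rm=np.array([[np.cos(yaw),-np.sin(yaw)],[np.sin(yaw),np.cos(yaw)]])
for n,p,z in [('pocket',(239,239),.03),('pivot',(237,88),.074),('knob',(43,136),.104),('handle',(597,225),.066),('fin',(525,64),.064),('bladeL',(430,237),.045)]:
    print(n,(J(p,z)*1e3).round(1),'jig',(Rm.T@(J(p,z)-o)*1e3).round(1))
k=np.array([Q(p,.048) for p in [(344,235),(383,290),(339,322),(296,271)]])*1e3
print(k,k.mean(0)); 
for i in range(4): d=k[(i+1)%4]-k[i];print(np.linalg.norm(d),np.degrees(np.arctan2(d[1],d[0])))
s=r.get_state();print(s['ee_pos'])
W=cal('wrist'); M=R.from_quat(np.roll(s['eef_rot'],-1)).as_matrix();print((M.T@(W[2]-s['ee_pos'])),M,M.T@W[3])
E
```

```text
[[ 670.9528644   147.88398692]
 [ 666.05814411 -187.37955085]
 [ 475.35065635 -184.65023054]
 [ 479.70612756  149.00206308]] [573.01694811 -18.78593285]
yaw -0.7922718046489527
pocket [562.3  88.8] jig [-12.2 107.4]
pivot [636.9  86.6] jig [ 62.4 106.2]
knob [608.3 182.8] jig [ 32.5 202.1]
handle [ 564.1 -100.3] jig [ -7.8 -81.6]
fin [649.9 -64.3] jig [ 77.5 -44.4]
bladeL [560.8 -13.5] jig [-12.3   5.1]
[[ 443.41075337 -298.08673995]
 [ 420.00429267 -314.02588748]
 [ 406.86044337 -294.80920671]
 [ 428.56149814 -277.12249108]] [ 424.70924689 -296.01108131]
28.318171314275556 -145.74622750477099
23.281786748283643 124.3713959509516
27.995636941347396 39.180598857178424
25.69046732887874 -54.68955284575666
[ 0.28604834 -0.58351684  0.40385691]
[ 0.07554684 -0.00047046  0.03056427] [[ 8.97866304e-01  4.40267582e-01 -7.45955223e-04]
 [ 4.40268204e-01 -8.97865364e-01  1.30283486e-03]
 [-9.61714027e-05 -1.49819189e-03 -9.99998873e-01]] [[-5.22714915e-04 -9.57373770e-01 -2.88851504e-01]
 [ 9.99999568e-01 -7.22334650e-04  5.84485647e-04]
 [-7.68218677e-04 -2.88851073e-01  9.57373734e-01]]
```

Request:
carry_out:
  motion: [5,10,-3,0,0,0.008,10,20,-5,0,0,0.016,14,29,-8,0,0,0.016,14,29,-8,0,0,0.016,14,29,-8,0,0,0.016,14,29,-8,0,0,0.016,14,29,-8,0,0,0.016,14,29,-8,0,0,0.016,14,29,-8,0,0,0.016,14,29,-8,0,0,0.016,11,20,-3,0,0,0.008,5,6,-2,0,0,0.004,0,0,0,0,0,0,0,0,0,0,0,0,0,0,0,0,0,0]

```text
t: 1.4
ee_pos: [0.4282, -0.2973, 0.3279]
eef_rot: [0.0, 0.953, 0.304, -0.0]
contact_force: [0.2, -0.8, 0.7]
grip_width: 0.0853
grasp_force: 0.0
```

```bash
python3 - <<'E'
from h import *
s=r.get_state();print(s['t'],s['ee_pos'],s['contact_force'],np.abs(s['joint_velocities']).max())
C=cal('wrist');np.save('w1.npy',np.array(C,object),allow_pickle=True)
im=shot('wrist','w1.png')
print(w2px(C,[[.425,-.296,.048],[.425,-.296,0]]))
E
```

```text
1.4 [ 0.42824468 -0.29725661  0.32792282] [ 0.21634501 -0.83421377  0.72553847] 0.008372637497789118
[[317.90890865 241.94295963]
 [318.4828256  224.45362555]]
```

View pics/w1.png

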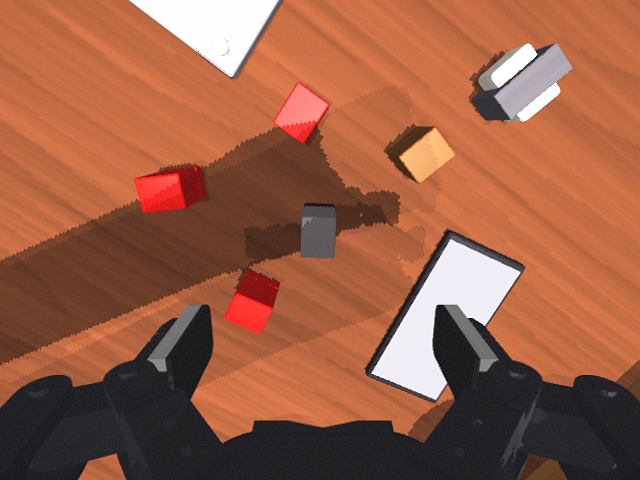

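The grey relay's top face spans about (303,218) to (336,258). Its short side lies along the finger closing line and the neighbouring blocks are clear of the fingers. I'll measure it.

```bash
python3 - <<'E'
from h import *
C=cal('wrist')
im=cv2.imread('pics/w1.png'); 
c=cv2.resize(im[185:275,275:365],None,fx=6,fy=6,interpolation=cv2.INTER_CUBIC);cv2.imwrite('pics/w1c.png',cv2.convertScaleAbs(c,alpha=1.5,beta=20))
print(px2w(C,[319.5,238.5],.048))
E
```

```text
[ 0.42764397 -0.29558628  0.048     ]
```

View pics/w1c.png

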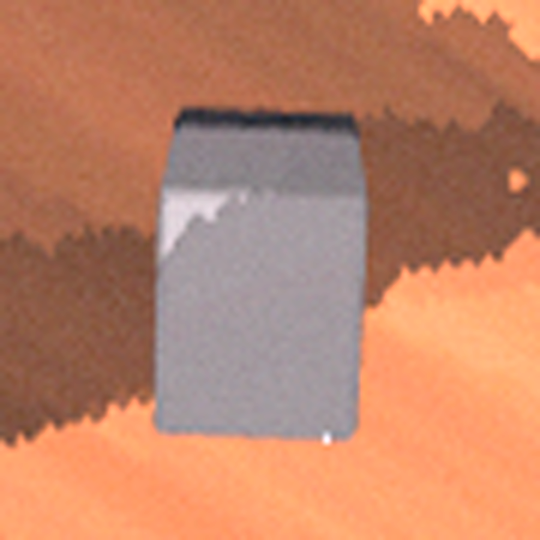

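Request:
carry_out:
  motion: [0,1,-10,0,0,-0.01,0,1,-18,0,0,-0.01,0,1,-18,0,0,-0.01,0,0,-18,0,0,-0.008,0,0,-18,0,0,0,0,0,-18,0,0,0,0,0,-16,0,0,0,0,0,-11,0,0,0,0,0,-7,0,0,0,0,0,0,0,0,0,0,0,0,0,0,0]

```text
t: 2.37
ee_pos: [0.4291, -0.293, 0.1938]
eef_rot: [0.0, 0.958, 0.287, -0.0]
contact_force: [0.6, 0.4, 0.0]
grip_width: 0.0853
grasp_force: 0.0
```

Request:
carry_out:
  motion: [0,0,0,0,0,0,0,0,0,0,0,0,0,0,0,0,0,0,0,0,0,0,0,0,0,0,0,0,0,0,0,0,0,0,0,0,0,0,0,0,0,0,0,0,0,0,0,0,0,0,0,0,0,0,0,0,0,0,0,0]
  hand: 0

```text
t: 3.2
ee_pos: [0.4295, -0.2928, 0.1943]
eef_rot: [0.0, 0.958, 0.287, 0.0]
contact_force: [0.6, 0.8, 5.9]
grip_width: 0.0231
grasp_force: 59.6
```

Request:
carry_out:
  motion: [0,0,10,0,0,0,0,0,20,0,0,0,0,5,25,0,0,-0.02,4,15,25,0,0,-0.05,5,25,25,0,0,-0.05,5,30,25,0,0,-0.05,5,30,25,0,0,-0.05,5,30,20,0,0,-0.05,5,30,15,0,0,-0.05,5,30,10,0,0,-0.05,5,30,6,0,0,-0.05,5,30,0,0,0,-0.05,4,25,0,0,0,-0.05,2,15,0,0,0,-0.05,0,8,0,0,0,-0.026,0,0,0,0,0,0,0,0,0,0,0,0,0,0,0,0,0,0]

```text
t: 4.7
ee_pos: [0.4789, 0.0093, 0.3995]
eef_rot: [0.0, 1.0, -0.007, -0.0]
contact_force: [-0.2, -0.0, -0.8]
grip_width: 0.0231
grasp_force: 58.8
```

```bash
python3 - <<'E'
from h import *
s=r.get_state();print(s['ee_pos'],s['eef_rot'],s['grip_width'])
C=cal('wrist');print(r.get_calibration('wrist'))
im=shot('wrist','w2.png')
im=im[:,:,::-1]
cv2.imwrite('pics/w2s.png',cv2.resize(im,(800,600),interpolation=cv2.INTER_CUBIC))
E
```

```text
[0.47886657 0.00931883 0.39954763] [ 3.13531687e-04  9.99972744e-01 -7.36599010e-03 -3.94507750e-04] 0.023109717662781408
{'vertical_fov': 65.01024347932592, 'cx': 322.40932274888473, 'cy': 239.09325339560183, 'D': array([0.01641949, 0.        , 0.        , 0.        , 0.        ]), 'position': array([0.55402939, 0.00934678, 0.36889854]), 'orientation': array([-0.10290544, -0.69412762,  0.7048288 ,  0.10398885])}
```

View pics/w2s.png

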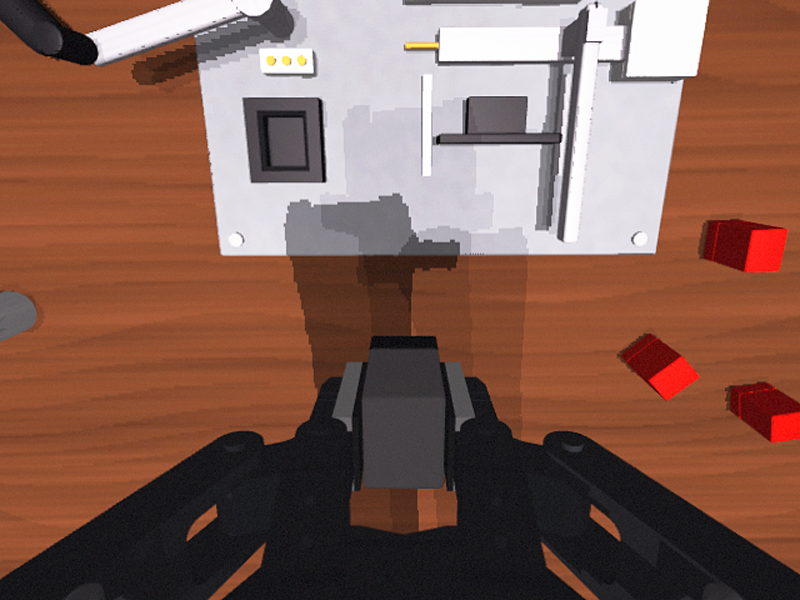

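The socket block is at about (285,140) and the pocket mouth at about (285,140) in this 1.25x view. The knob is at (70,48) and the held relay's bottom edge at (404,337). I'll make one composite enlargement for precise readings.

```bash
python3 - <<'E'
from h import *
im=cv2.imread('pics/w2.png')
a=cv2.resize(im[70:150,190:265],None,fx=5,fy=5,interpolation=cv2.INTER_CUBIC)
b=cv2.resize(im[260:395,280:370],None,fx=4,fy=4,interpolation=cv2.INTER_CUBIC)
o=np.zeros((540,375+360,3),np.uint8);o[:400,:375]=a;o[:,375:]=b
cv2.imwrite('pics/comp.png',cv2.convertScaleAbs(o,alpha=2,beta=10))
E
```

```text
(no output)
```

View pics/comp.png

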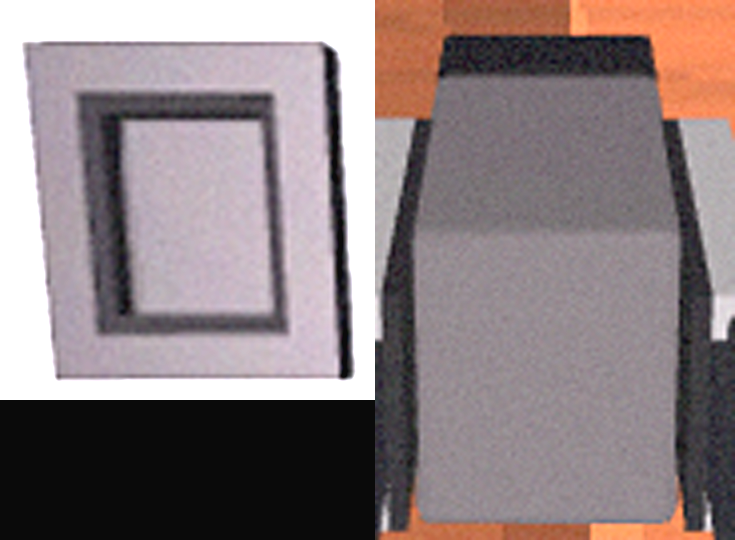

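Block top corners in the crop are (25,43), (323,43), (340,378) and (58,378). Chamfer corners are (77,94), (272,94), (288,332) and (98,332). For the held relay, the bottom front edge spans columns 442–650 at row 37, and the top face spans rows 232–520.

```bash
python3 - <<'E'
from h import *
C=cal('wrist'); s=r.get_state(); T=s['ee_pos']*1e3
A=lambda p,z:px2w(C,[(p[0]+.5)/5-.5+190,(p[1]+.5)/5-.5+70],z)*1e3
B=lambda p,z:px2w(C,[(p[0]-375+.5)/4-.5+280,(p[1]+.5)/4-.5+260],z)*1e3
S=lambda p,z:px2w(C,[(p[0]+.5)/1.25-.5,(p[1]+.5)/1.25-.5],z)*1e3
for L in ([(25,43),(323,43),(340,378),(58,378)],[(77,94),(272,94),(288,332),(98,332)]):
    c=np.array([A(p,.03) for p in L]);print(c[:,:2].round(1).tolist(),c.mean(0).round(1))
    e=c[0]-c[1]+c[3]-c[2];g=c[0]-c[3]+c[1]-c[2];print('yaw',np.degrees(np.arctan2(-e[0],e[1])),np.degrees(np.arctan2(g[1],g[0])),np.linalg.norm(e)/2,np.linalg.norm(g)/2)
for zo in (.194,.190,.186):
  z=s['ee_pos'][2]-zo
  b=[B(p,z) for p in [(442,37),(650,37)]]
  t=[B(p,z+.048) for p in [(415,231),(680,231),(677,520),(418,520)]]
  print(zo,[(x-T).round(1)[:2].tolist() for x in b+t])
print('handle',S((597,5),.066),S((569,241),.066),'cam',S((437,139),.045),S((562,138),.045))
print('knob',S((22,10),.104),'plate',[S(p,.012).round(1) for p in [(221,254),(656,253)]])
E
```

```text
[[592.7, 114.3], [592.0, 65.0], [538.2, 65.8], [538.9, 114.9]] [565.4  90.   30. ]
yaw -0.7577299687029624 -0.7513785073617602 49.2181691195386 53.83708158028795
[[584.7, 106.6], [584.3, 74.0], [546.0, 74.3], [546.5, 107.1]] [565.4  90.5  30. ]
yaw -0.7574810664381814 -0.5890062167592578 32.69006600715974 38.26945096906716
0.194 [[11.6, 13.0], [11.2, -11.1], [12.6, 12.1], [12.2, -10.5], [-16.9, -10.5], [-16.6, 13.0]]
0.19 [[13.1, 12.7], [12.7, -10.9], [14.8, 11.7], [14.4, -10.1], [-13.7, -10.1], [-13.4, 12.5]]
0.186 [[14.7, 12.3], [14.3, -10.6], [16.9, 11.3], [16.6, -9.8], [-10.5, -9.8], [-10.2, 12.1]]
handle [ 633.16958889 -101.12608537   66.        ] [500.00024241 -97.4678242   66.        ] cam [564.58553255 -13.2547534   45.        ] [563.7388661  -94.37477127  45.        ]
knob [624.60163612 194.22753887 104.        ] plate [array([484.5, 149.9,  12. ]), array([ 479.9, -183.6,   12. ])]
```

Request:
carry_out:
  motion: [5,5,0,0,0,0,14,12,0,0,0,0,20,18,-5,0,0,0,20,18,-15,0,0,0,15,14,-25,0,0,0,10,9,-28,0,0,0,5,4,-25,0,0,0,0,0,-22,0,0,0,0,0,-18,0,0,0,0,0,-12,0,0,0,0,0,-6,0,0,0,0,0,0,0,0,0,0,0,0,0,0,0]

```text
t: 5.83
ee_pos: [0.5686, 0.0902, 0.2444]
eef_rot: [-0.0, 1.0, -0.007, 0.0]
contact_force: [-0.2, -0.5, -1.3]
grip_width: 0.023
grasp_force: 58.9
```

```bash
python3 -c "
from h import *
s=r.get_state();print(s['ee_pos'],s['contact_force'],s['ft_torque'])"
```

```text
[0.56855743 0.09023781 0.24440906] [-0.19340203 -0.47609936 -1.33304453] [-0.03600996 -0.02405534 -0.00332218]
```

Request:
carry_out:
  motion: [-0.5,-1,-6,0,0,0,0,0,-6,0,0,0,0,0,-4,0,0,0,0,0,-4,0,0,0,0,0,-4,0,0,0,0,0,-3,0,0,0,0,0,-3,0,0,0,0,0,0,0,0,0]

```text
t: 6.5
ee_pos: [0.5673, 0.0893, 0.213]
eef_rot: [0.0, 1.0, -0.007, -0.001]
contact_force: [-0.2, -0.6, -1.9]
grip_width: 0.0233
grasp_force: 58.9
```

Request:
carry_out:
  motion: [0,0,-1.5,0,0,0,0,0,-1.5,0,0,0,0,0,0,0,0,0,0,0,0,0,0,0]

```text
t: 6.83
ee_pos: [0.5676, 0.0894, 0.2108]
eef_rot: [0.0, 1.0, -0.007, -0.0]
contact_force: [0.4, -0.2, -0.4]
grip_width: 0.0232
grasp_force: 58.9
```

Request:
carry_out:
  motion: [0,0,-1,0,0,0,0,0,-1,0,0,0,0,0,0,0,0,0,0,0,0,0,0,0]

```text
t: 7.17
ee_pos: [0.5678, 0.0896, 0.2103]
eef_rot: [0.0, 1.0, -0.007, 0.0]
contact_force: [-2.8, -1.3, 9.5]
grip_width: 0.0228
grasp_force: 60.3
```

Request:
carry_out:
  motion: [0,0,0,0,0,0,0,0,0,0,0,0,0,0,0,0,0,0,0,0,0,0,0,0,0,0,8,0,0,0,0,0,15,0,0,0,0,0,22,0,0,0,0,0,25,0,0,0,-5,0,25,0,0,0,-12,0,25,0,0,0,-15,0,20,0,0,0,-12,0,8,0,0,0,-4,0,0,0,0,0,0,0,0,0,0,0,0,0,0,0,0,0]
  hand: 60

```text
t: 8.42
ee_pos: [0.5196, 0.0891, 0.3562]
eef_rot: [0.0, 1.0, -0.007, -0.0]
contact_force: [0.0, -0.1, -0.6]
grip_width: 0.0516
grasp_force: 0.0
```

```bash
python3 - <<'E'
from h import *
s=r.get_state();print(s['ee_pos'],s['grip_width'])
im=shot('wrist','w3.png')[:,:,::-1]
top=shot('top','top3.png')
cv2.imwrite('pics/w3s.png',cv2.resize(im,(800,600),interpolation=cv2.INTER_CUBIC))
C=cal('wrist');print(C[2])
E
```

```text
[0.51958831 0.08905292 0.35624211] 0.051562025381121805
[0.5949731  0.08908012 0.3250408 ]
```

View pics/w3s.png

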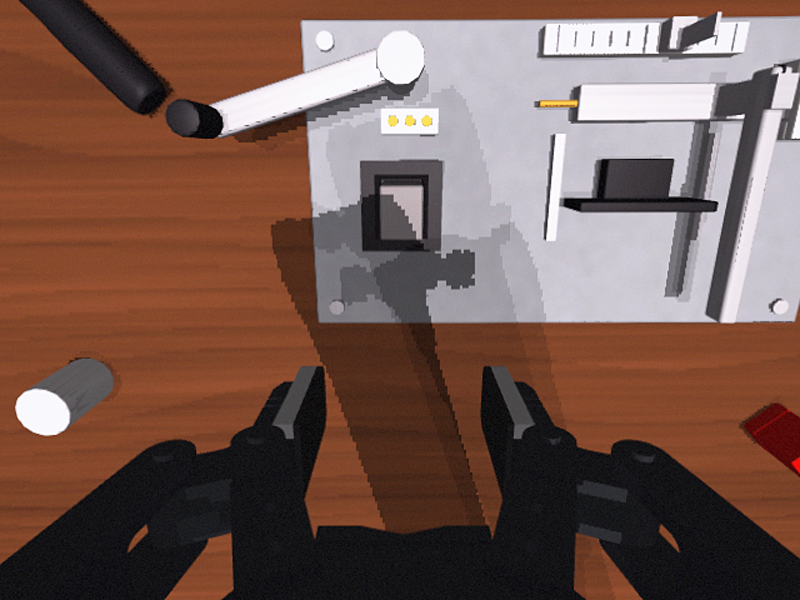

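The relay is seated in the socket with its top at about (403,210). The knob top is near (187,118), the pivot at (400,57), and the handle and fin are visible on the right. Next I'll compute the lever geometry.

```bash
python3 - <<'E'
from h import *
C=cal('wrist'); s=r.get_state(); print(s['q'].round(2))
S=lambda p,z:px2w(C,[(p[0]+.5)/1.25-.5,(p[1]+.5)/1.25-.5],z)*1e3
k=S((187,118),.104);p=S((400,57),.074);print(k,p,np.linalg.norm((k-p)[:2]),np.arctan2((k-p)[1],-(k-p)[0])+np.radians(.76))
print('handle end',S((727,318),.066),'handle',S((780,90),.066),'fin?',S((719,25),.064),'relaytop',S((403,210),.064))
# predicted from jig frame: socket (565,89.3), yaw -.76
y=np.radians(-.76);Rm=np.array([[np.cos(y),-np.sin(y)],[np.sin(y),np.cos(y)]])
o=np.array([565.,89.3])-Rm@[0,105]
T=lambda x,yy,z:np.r_[o+Rm@[x,yy],z]/1e3
print('origin',o)
for n,P in dict(pivot=(75,105,74),handleend=(-64,-85,66),post=(60,-85,66),relay=(0,105,64),bladeL=(17-24,0,45)).items():
    print(n,(T(*P[:2],P[2])*1e3).round(1),(w2px(C,T(*P[:2],P[2]))*1.25).round(0))
for th in (1.2,1.3,1.4):
    print(th,(w2px(C,T(75-100*np.cos(th),105+100*np.sin(th),104))*1.25).round(0),T(75-100*np.cos(th),105+100*np.sin(th),104)*1e3)
E
```

```text
[ 0.41  0.14 -0.67  1.8   0.09  1.24 -1.88]
[612.03244575 183.33854142 104.        ] [640.31894913  89.93663183  74.        ] 97.59120344451276 1.2899940092857078
handle end [502.17914065 -96.5630722   66.        ] handle [ 622.97550368 -100.05608966   66.        ] fin? [653.01502918 -65.6682803   64.        ] relaytop [566.7571417   89.60599176  64.        ]
origin [563.6072681  -15.69076292]
pivot [640.   88.3  74. ] [[403.  58.]]
handleend [498.5 -99.8  66. ] [[731. 324.]]
post [ 622.5 -101.5   66. ] [[783.  91.]]
relay [565.   89.3  64. ] [[403. 213.]]
bladeL [556.6 -15.6  45. ] [[581. 221.]]
1.2 [[192. 135.]] [604.99708159 181.98153617 104.        ]
1.3 [[182. 112.]] [614.52394697 185.00734688 104.        ]
1.4 [[174.  87.]] [624.30529472 187.06694162 104.        ]
```

Request:
carry_out:
  motion: [0,0,0,0,0,0.06,3,3,0,0,0,0.12,6,6,0,0,0,0.12,7,7,0,0,0,0.12,7,7,0,0,0,0.12,7,7,0,0,0,0.12,7,7,0,0,0,0.12,7,7,0,0,0,0.12,7,7,0,0,0,0.12,7,7,0,0,0,0.12,7,7,0,0,0,0.12,7,7,0,0,0,0.12,7,7,0,0,0,0.12,5,6,0,0,0,0.12,5,6,0,0,0,0.12,3,4,0,0,0,0.08,0,1,0,0,0,0.042,0,0,0,0,0,0,0,0,0,0,0,0]

```text
t: 10.1
ee_pos: [0.6119, 0.1851, 0.3555]
eef_rot: [-0.001, 0.603, 0.798, -0.0]
contact_force: [0.4, -0.7, 0.6]
grip_width: 0.0517
grasp_force: 0.0
```

```bash
python3 -c "
from h import *
s=r.get_state();print(s['ee_pos'],s['q'].round(2));q=s['eef_rot'];M=R.from_quat(np.roll(q,-1)).as_matrix();print(np.degrees(np.arctan2(M[1,1],M[0,1])),M[:,2])"
```

```text
[0.611907   0.18514735 0.35549469] [ 0.35  0.48 -0.92  1.52  0.38  1.34 -0.33]
15.787794458077721 [-1.91257152e-03  4.83466932e-04 -9.99998054e-01]
```

Request:
carry_out:
  motion: [0,-0.5,-8,0,0,0,0,-0.5,-18,0,0,0,0,0,-22,0,0,0,0,0,-22,0,0,0,0,0,-16,0,0,0,0,0,-10,0,0,0,0,0,-6,0,0,0,0,0,0,0,0,0,0,0,0,0,0,0]

```text
t: 10.85
ee_pos: [0.6118, 0.1844, 0.2552]
eef_rot: [0.0, 0.603, 0.798, 0.0]
contact_force: [-0.0, 0.1, -0.7]
grip_width: 0.0512
grasp_force: 0.0
```

Request:
carry_out:
  motion: [0,0,0,0,0,0,0,0,0,0,0,0,0,0,0,0,0,0,0,0,0,0,0,0,0,0,0,0,0,0]
  hand: 23

```text
t: 11.27
ee_pos: [0.6117, 0.1844, 0.2552]
eef_rot: [0.0, 0.603, 0.798, 0.0]
contact_force: [-0.2, -0.4, -0.3]
grip_width: 0.0195
grasp_force: 0.0
```

```bash
python3 - <<'E'
from h import *
y=np.radians(-.76);P=np.array([640.,88.3]);th0=1.28
n=18
f=lambda th:P+100*np.array([[np.cos(y),-np.sin(y)],[np.sin(y),np.cos(y)]])@[-np.cos(th),np.sin(th)]
ths=np.linspace(th0,0,n)
p=np.array([f(t) for t in ths]);print(p[0],p[-1]);print(np.diff(p,axis=0).round(1).tolist(),ths[0]-ths[1]); print(r.get_state()['ee_pos'])
E
```

```text
[612.60172443 184.47346045] [540.00879722  89.62641133]
[[-7.2, -2.3], [-7.0, -2.9], [-6.7, -3.4], [-6.5, -3.9], [-6.1, -4.4], [-5.8, -4.8], [-5.4, -5.2], [-5.0, -5.6], [-4.6, -6.0], [-4.1, -6.3], [-3.6, -6.6], [-3.1, -6.9], [-2.6, -7.1], [-2.1, -7.2], [-1.5, -7.4], [-0.9, -7.5], [-0.4, -7.5]] 0.07529411764705873
[0.61171055 0.18437197 0.25516883]
```

Request:
carry_out:
  motion: [-7.2,-2.3,0,0,0,0.075,-7,-2.9,0,0,0,0.075,-6.7,-3.4,0,0,0,0.075,-6.5,-3.9,0,0,0,0.075,-6.1,-4.4,0,0,0,0.075,-5.8,-4.8,0,0,0,0.075,-5.4,-5.2,0,0,0,0.075,-5,-5.6,0,0,0,0.075,-4.6,-6,0,0,0,0.075,-4.1,-6.3,0,0,0,0.075,-3.6,-6.6,0,0,0,0.075,-3.1,-6.9,0,0,0,0.075,-2.6,-7.1,0,0,0,0.075,-2.1,-7.2,0,0,0,0.075,-1.5,-7.4,0,0,0,0.075,-0.9,-7.5,0,0,0,0.075,-0.4,-7.5,0,0,0,0.075,0,0,0,0,0,0,0,0,0,0,0,0]

```text
t: 12.85
ee_pos: [0.5391, 0.0891, 0.2548]
eef_rot: [0.0, 0.011, 1.0, 0.0]
contact_force: [-0.0, -0.3, 0.6]
grip_width: 0.0197
grasp_force: 0.0
```

Request:
carry_out:
  motion: [0,-1.5,0,0,0,0,0,-1.5,0,0,0,0,0,0,0,0,0,0,0,0,0,0,0,0]

```text
t: 13.18
ee_pos: [0.5389, 0.0876, 0.2549]
eef_rot: [0.0, 0.009, 1.0, 0.001]
contact_force: [0.5, 4.1, -1.4]
grip_width: 0.0197
grasp_force: 2.2
```

Request:
carry_out:
  motion: [0,-1.5,0,0,0,0,0,0,0,0,0,0,0,0,0,0,0,0]

```text
t: 13.43
ee_pos: [0.5388, 0.087, 0.255]
eef_rot: [0.001, 0.009, 1.0, 0.002]
contact_force: [1.5, 7.3, -2.2]
grip_width: 0.0198
grasp_force: 3.7
```

Request:
carry_out:
  motion: [0,2,0,0,0,0,0,1,0,0,0,0,0,0,10,0,0,0,0,0,20,0,0,0,0,0,22,0,0,-0.06,0,0,20,0,0,-0.12,0,-5,15,0,0,-0.12,0,-8,10,0,0,-0.12,0,-8,5,0,0,-0.12,0,-8,0,0,0,-0.12,-1,-8,0,0,0,-0.12,-1,-8,0,0,0,-0.12,-1,-8,0,0,0,-0.12,-1,-8,0,0,0,-0.12,-1,-8,0,0,0,-0.12,-1,-8,0,0,0,-0.12,-1,-8,0,0,0,-0.12,-1,-8,0,0,0,-0.12,-1,-8,0,0,0,-0.12,-1,-8,0,0,0,-0.12]

```text
t: 15.1
ee_pos: [0.5287, -0.0223, 0.3576]
eef_rot: [0.001, 0.809, 0.588, -0.001]
contact_force: [-0.2, 0.3, 0.1]
grip_width: 0.0199
grasp_force: 0.0
```

Request:
carry_out:
  motion: [-1,-8,0,0,0,-0.12,-1,-8,0,0,0,-0.12,0,-8,0,0,0,-0.12,0,-8,0,0,0,-0.12,0,-8,0,0,0,-0.12,0,-8,0,0,0,-0.12,0,-8,0,0,0,-0.12,0,-8,0,0,0,-0.12,0,-5,0,0,0,-0.12,0,-4,0,0,0,-0.12,0,0,0,0,0,-0.077,0,0,0,0,0,0,0,0,0,0,0,0]
  hand: 50

```text
t: 16.18
ee_pos: [0.5268, -0.0945, 0.3573]
eef_rot: [0.001, 1.0, -0.006, -0.0]
contact_force: [-0.1, -0.4, -0.7]
grip_width: 0.0426
grasp_force: 0.0
```

```bash
python3 -c "
from h import *
s=r.get_state();print(s['t'],s['ee_pos'],s['q'].round(2),s['grip_width']);q=s['eef_rot'];M=R.from_quat(np.roll(q,-1)).as_matrix();print(np.degrees(np.arctan2(M[1,0],M[0,0])),M[:,2])"
```

```text
16.1833 [ 0.52680203 -0.09452519  0.35734966] [ 0.84  0.17 -0.78  1.78  0.13  1.24 -1.56] 0.04260147919697291
-0.7066624541184631 [-2.88252489e-04 -1.06847571e-03 -9.99999388e-01]
```

```bash
python3 -c "
from h import *
import pickle
C=cal('wrist');pickle.dump(C,open('c4.pkl','wb'));shot('wrist','w4.png')"
```

Request:
carry_out:
  motion: [0,-2,-10,0,0,0,0,-2,-20,0,0,0,0,0,-25,0,0,0,0,0,-25,0,0,0,0,0,-22,0,0,0,0,0,-20,0,0,0,0,0,-15,0,0,0,0,0,-10,0,0,0,0,0,-7,0,0,0,0,0,0,0,0,0,0,0,0,0,0,0]

```text
t: 17.15
ee_pos: [0.5272, -0.0981, 0.2029]
eef_rot: [-0.0, 1.0, -0.007, 0.0]
contact_force: [0.6, -1.0, 0.1]
grip_width: 0.042
grasp_force: 0.0
```

Request:
carry_out:
  motion: [0,0,0,0,0,0,0,0,0,0,0,0,0,0,0,0,0,0,0,0,0,0,0,0,0,0,0,0,0,0]
  hand: 14

```text
t: 17.57
ee_pos: [0.5274, -0.0987, 0.2034]
eef_rot: [0.001, 1.0, -0.007, 0.001]
contact_force: [0.5, -1.7, 1.4]
grip_width: 0.0121
grasp_force: 0.9
```

Request:
carry_out:
  motion: [0,2,0,0,0,0,0,4,0,0,0,0,0,5,0,0,0,0,0.2,5,0,0,0,0,0.2,5,0,0,0,0,0,5,0,0,0,0,0,4,0,0,0,0,0,3,0,0,0,0,0,2,0,0,0,0,0,0,0,0,0,0,0,0,0,0,0,0]

```text
t: 18.48
ee_pos: [0.5275, -0.063, 0.2028]
eef_rot: [-0.0, 1.0, -0.007, 0.0]
contact_force: [1.9, -3.4, 2.0]
grip_width: 0.0123
grasp_force: 1.8
```

```bash
python3 - <<'E'
from h import *
import pickle
s=r.get_state();print(s['ee_pos'],s['grip_width'],s['contact_force'])
C=cal('wrist');pickle.dump(C,open('c5.pkl','wb'));im=shot('wrist','w5.png')[:,:,::-1]
C4=pickle.load(open('c4.pkl','rb'))
# predicted fin top in both
y=np.radians(-.76);Rm=np.array([[np.cos(y),-np.sin(y)],[np.sin(y),np.cos(y)]]);o=np.array([563.6,-15.7])
T=lambda x,yy,z:np.r_[o+Rm@[x,yy],z]/1e3
for c in (C4,C): print(w2px(c,[T(94,-46,64),T(60,-85,66)]),w2px(c,[T(60,-50,66)]))
E
```

```text
[ 0.52747598 -0.06302014  0.20276467] 0.01226633472543563 [ 1.91563128 -3.43434756  2.04042775]
[[270.47201573  33.24596461]
 [332.70604052  91.83624197]] [[278.45652339  91.76877607]]
[[ 319.08641147 -122.8728537 ]
 [ 474.02725607   40.46259971]] [[335.35500997  41.16465971]]
```

```bash
python3 - <<'E'
from h import *
z=lambda f,y0,y1,x0,x1,k:cv2.resize(cv2.imread('pics/'+f)[y0:y1,x0:x1],None,fx=k,fy=k,interpolation=cv2.INTER_CUBIC)
o=np.zeros((600,800,3),np.uint8)
a=z('w4.png',5,95,240,345,5);o[:450,:525]=a
b=z('w3.png',5,55,530,584,5);o[:250,530:800]=b
c=z('top0.png',198,228,325,370,6);o[260:440,530:800]=c
g=np.uint8(255*(o/255.)**2.2)
cv2.imwrite('pics/fin.png',g)
E
```

```text
(no output)
```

View pics/fin.png

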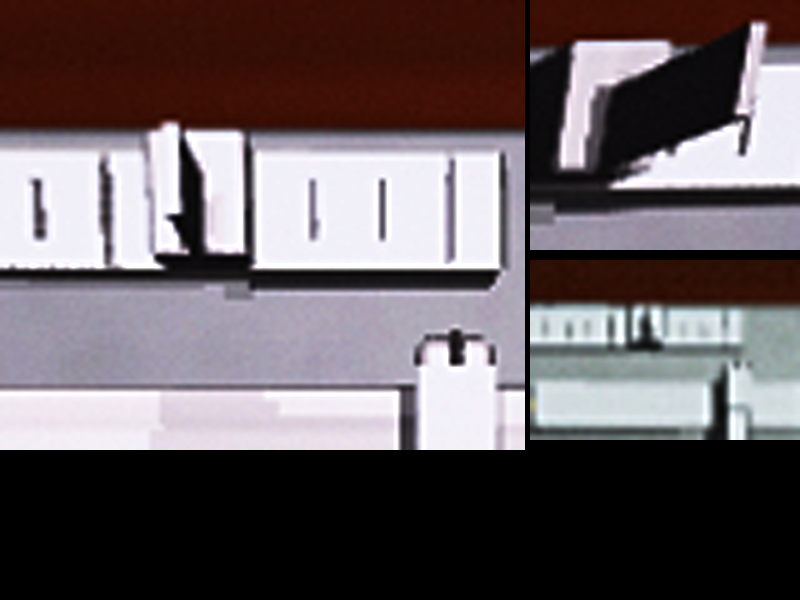

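The left crop shows the fin's top strip from about (171,125) to (176,215), with the handle top spanning columns 418–494. The upper-right crop (the earlier view) shows the fin's top strip from (759,25) to (743,115).

```bash
python3 - <<'E'
from h import *
import pickle
C4=pickle.load(open('c4.pkl','rb'))
A=lambda p,z:px2w(C4,[(p[0]+.5)/5-.5+240,(p[1]+.5)/5-.5+5],z)[:2]*1e3
y=np.radians(-.76);Rm=np.array([[np.cos(y),-np.sin(y)],[np.sin(y),np.cos(y)]]);o=np.array([563.6,-15.7])
j=lambda P:(Rm.T@(P-o)).round(1)
for n,p,z in [('finfar',(171,125),.064),('finnear',(176,215),.064),('finR',(181,135),.064),('handleL',(417,400),.066),('handleR',(495,400),.066),('clipR',(249,200),.027)]: print(n,j(A(p,z)))
# w3: reconstruct camera with TCP pose then, from calib now relative transform
s=r.get_state();C=cal('wrist');d=np.array([.5949731,.08908012,.3250408])
C3=(C[0],C[1],d,C[3])
B=lambda p,z:px2w(C3,[(p[0]-530+.5)/5-.5+530,(p[1]+.5)/5-.5+5],z)[:2]*1e3
for p in [(759,25),(743,115),(751,70)]: print('w3',j(B(p,.064)))
S=lambda p,z:px2w(C3,[(p[0]+.5)/1.25-.5,(p[1]+.5)/1.25-.5],z)[:2]*1e3
print('w3 handle',j(S((780,90),.066)),j(S((727,318),.066)))
print('hold: jig of TCP',j(s['ee_pos'][:2]*1e3))
E
```

```text
finfar [ 96.  -48.1]
finnear [ 86.  -48.4]
finR [ 94.9 -49.3]
handleL [ 64.3 -78.7]
handleR [ 64.3 -88.7]
clipR [ 94.5 -54.7]
w3 [ 96.  -47.9]
w3 [ 86.4 -47.9]
w3 [ 91.2 -47.9]
w3 handle [ 60.9 -83.6] [-59.9 -81.6]
hold: jig of TCP [-35.6 -47.9]
```

The mark needs about 35.5 mm of draw-out, and the leg is there to within about 0.5 mm. Next I'll slide along the bar to close the cam.

Request:
carry_out:
  motion: [1,0,0,0,0,0,2,0,0,0,0,0,2,0,0,0,0,0,3,0,0,0,0,0,3,-0.1,0,0,0,0,3,0,0,0,0,0,3,-0.1,0,0,0,0,3,0,0,0,0,0,3,-0.1,0,0,0,0,3,0,0,0,0,0,3,-0.1,0,0,0,0,3,0,0,0,0,0,2,-0.1,0,0,0,0,2,0,0,0,0,0,2,0,0,0,0,0,0,0,0,0,0,0,0,0,0,0,0,0]

```text
t: 19.95
ee_pos: [0.5651, -0.0639, 0.2022]
eef_rot: [0.0, 1.0, -0.007, -0.001]
contact_force: [-3.7, -4.9, 0.4]
grip_width: 0.0115
grasp_force: 2.9
```

Request:
carry_out:
  motion: [2,0.1,0,0,0,0,2,0.1,0,0,0,0,2,0,0,0,0,0,0,0,0,0,0,0,0,0,0,0,0,0]

```text
t: 20.37
ee_pos: [0.571, -0.0638, 0.2022]
eef_rot: [0.0, 1.0, -0.007, -0.001]
contact_force: [-3.0, -4.5, 0.2]
grip_width: 0.0121
grasp_force: 3.5
```

Request:
carry_out:
  motion: [1.5,0.1,0,0,0,0,1.5,0.1,0,0,0,0,1,0,0,0,0,0,0,0,0,0,0,0]

```text
t: 20.7
ee_pos: [0.5726, -0.0636, 0.202]
eef_rot: [0.001, 1.0, -0.007, -0.006]
contact_force: [-14.6, -4.5, 10.7]
grip_width: 0.0117
grasp_force: 9.0
```

Request:
carry_out:
  motion: [-1.5,-0.5,0,0,0,0,0,-0.4,0,0,0,0,0,0,0,0,0,0,0,0,0,0,0,0,0,0,0,0,0,0,0,0,0,0,0,0]
  hand: 0

```text
t: 21.2
ee_pos: [0.572, -0.0638, 0.2021]
eef_rot: [0.0, 1.0, -0.007, -0.004]
contact_force: [-9.4, -3.5, 6.3]
grip_width: 0.0095
grasp_force: 64.2
```

Request:
carry_out:
  motion: [0,-0.6,0,0,0,0,0,-0.5,0,0,0,0,0,0,0,0,0,0,0,0,0,0,0,0]

```text
t: 21.53
ee_pos: [0.572, -0.064, 0.2021]
eef_rot: [-0.001, 1.0, -0.007, -0.004]
contact_force: [-9.5, -1.0, 6.2]
grip_width: 0.0096
grasp_force: 64.2
```

```bash
python3 - <<'E'
from h import *
s=r.get_state();print(s['t'],s['ee_pos'],s['contact_force'],s['grip_width'])
# unviewed numeric check: fin/handle columns in top camera, and lever/relay still
C=cal('top');im=shot('top','top6.png')
y=np.radians(-.76);Rm=np.array([[np.cos(y),-np.sin(y)],[np.sin(y),np.cos(y)]]);o=np.array([563.6,-15.7])
T=lambda x,yy,z:np.r_[o+Rm@[x,yy],z]/1e3
a=cv2.imread('pics/top0.png')[:,:,1].astype(int);b=im[:,:,1].astype(int)
for n,P in dict(fin=(94,-49,64),postend=(68,-49,66),post0=(68,-85,66),knob=(-25,105,104)).items():
    u=w2px(C,T(*P))[0].round(1);i=u.round().astype(int);print(n,u,'before',a[i[1],i[0]-7:i[0]+8],'now',b[i[1],i[0]-7:i[0]+8])
E
```

```text
21.5333 [ 0.57204934 -0.06404174  0.20208791] [-9.5024212  -0.975637    6.18970685] 0.009642360577088187
fin [344.6 205.2] before [144 138 137 104 153 177 147 170 167 135 139 139 138 139 137] now [125 128 128  81  95 124 125 123 126 127 131 129 128 134 130]
postend [344.7 215.2] before [204 207 202 206 206 205 206 207 205 208 210 209 209 208 208] now [131 125 131 129 134 129  86 130 156 160 163 161 166 162 163]
post0 [359.  215.3] before [208 208 210 215 205 182 230 162 225 184 205 214 209 213 211] now [163 164 172 170 168 167 175 173 174 175 181 175 172 179 177]
knob [282.1 250.6] before [118  83  96  55  40  57  65  58  63  60  61  60  62  61  59] now [131  92  98  63  32  74  82  93  87  94 109  99  40  33  39]
```

Request:
carry_out:
  motion: [0,-0.5,0,0,0,0,0,-0.5,0,0,0,0,0,0,0,0,0,0,0,0,0,0,0,0]

```text
t: 21.92
ee_pos: [0.572, -0.0643, 0.2021]
eef_rot: [-0.001, 1.0, -0.006, -0.004]
contact_force: [-10.3, 0.4, 8.0]
grip_width: 0.0093
grasp_force: 64.2
```

Request:
carry_out:
  motion: [-0.5,-0.5,0.3,0,0,0,-0.5,-0.4,0.3,0,0,0,0,0,0,0,0,0,0,0,0,0,0,0]

```text
t: 22.25
ee_pos: [0.5716, -0.0646, 0.2021]
eef_rot: [-0.002, 1.0, -0.006, -0.003]
contact_force: [-5.3, 3.4, -0.7]
grip_width: 0.0097
grasp_force: 66.4
```

```bash
python3 -c "
from h import *
s=r.get_state();q=s['eef_rot'];M=R.from_quat(np.roll(q,-1)).as_matrix();print(s['ee_pos']*1e3,s['contact_force'],s['ft_torque'],M[:,2]);p=(s['ee_pos']+M[:,2]*.145)*1e3;print(p, 'jig y',p[1]+15.7+.01326*(p[0]-563.6))"
```

```text
[571.62248322 -64.60243695 202.1222423 ] [-5.30501246  3.3735857  -0.73610218] [0.5898141  1.54275457 0.07031123] [-0.00500148  0.0037216  -0.99998057]
[570.89726817 -64.06280456  57.12506005] jig y -48.26604278136661
```

Request:
carry_out:
  motion: [-0.6,-0.2,0,0,0,0,-0.6,-0.2,0,0,0,0,0,0,0,0,0,0,0,0,0,0,0,0]

```text
t: 22.58
ee_pos: [0.5712, -0.0648, 0.2021]
eef_rot: [-0.002, 1.0, -0.006, -0.001]
contact_force: [-0.6, 5.3, -6.7]
grip_width: 0.0097
grasp_force: 67.3
```

```bash
cat > st.py <<'E'
from h import *
s=r.get_state();q=s['eef_rot'];M=R.from_quat(np.roll(q,-1)).as_matrix();print(s['ee_pos']*1e3,s['contact_force'],s['ft_torque'],M[:,2]);p=(s['ee_pos']+M[:,2]*.145)*1e3;print(p, 'jig y',p[1]+15.7+.01326*(p[0]-563.6))
E
python3 st.py
```

```text
[571.16050883 -64.82389759 202.14869857] [-0.59932231  5.33891836 -6.73169478] [1.09995564 0.96732399 0.11160526] [-0.00195563  0.00441264 -0.99998835]
[570.87694279 -64.18406445  57.15038753] jig y -48.387572191393794
```

Request:
carry_out:
  motion: [0,-0.5,0,0,0,0,0,-0.5,0,0,0,0,0,0,0,0,0,0,0,0,0,0,0,0,0,0,0,0,0,0]

```text
t: 23.0
ee_pos: [0.5712, -0.0651, 0.2022]
eef_rot: [-0.003, 1.0, -0.006, -0.001]
contact_force: [-1.7, 6.5, -7.0]
grip_width: 0.0096
grasp_force: 67.6
```

```bash
python3 st.py
```

```text
[571.17517048 -65.09240926 202.15634446] [-1.67873981  6.54292772 -6.99569636] [1.41725654 0.96571921 0.09907539] [-0.00198696  0.00547108 -0.99998306]
[570.88706143 -64.29910216  57.15880084] jig y -48.50247573002594
```

Request:
carry_out:
  motion: [0,0.4,0,0,0,0,0,0,0,0,0,0,0,0,0,0,0,0,0,0,0,0,0,0,0,0,0,0,0,0,0,0,0,0,0,0,0,0,0,0,0,0,0,0,0,0,0,0]

```text
t: 23.67
ee_pos: [0.5712, -0.065, 0.2022]
eef_rot: [-0.003, 1.0, -0.006, -0.001]
contact_force: [-1.0, 7.0, -7.2]
grip_width: 0.0097
grasp_force: 67.6
```

```bash
python3 st.py; python3 - <<'E'
from h import *
a=cv2.imread('pics/top0.png')[:,:,1];b=cv2.imread('pics/top6.png')[:,:,1]
print(a[211:222,350:368]);print(b[211:222,336:354])
E
```

```text
[571.1747214  -64.99482429 202.15440256] [-1.01356984  7.01946575 -7.16593351] [1.28128244 1.01379846 0.04184471] [-0.00201836  0.00503889 -0.99998527]
[570.88205973 -64.26418526  57.15653873] jig y -48.46762514503558
[[239 243 243 238 238 243 244 226 243 244 219 208 207 212 206 208 203 206]
 [180 178 181 181 180 185 182 160 179 181 193 206 209 208 212 209 208 207]
 [174 174 174 177 175 179 175 171 176 170 194 206 209 210 211 204 206 211]
 [208 205 206 205 212 209 207 208 207 186 209 206 207 207 213 211 208 211]
 [209 208 208 208 210 215 205 182 230 162 225 184 205 214 209 213 211 211]
 [207 203 207 204 209 211 194 151 242 228 239 220 208 212 211 213 213 214]
 [204 208 207 209 215 209 175 126 244 243 241 234 214 209 211 214 210 209]
 [222 225 226 226 222 174 118 120 248 242 238 237 227 223 222 225 228 226]
 [237 237 238 239 243 162  76 121 247 243 239 238 237 236 237 237 238 237]
 [238 239 239 241 247 170  71 121 248 242 240 238 239 239 238 239 240 239]
 [237 239 238 241 248 173  74 121 250 244 239 238 239 239 238 237 238 238]]
[[131 129 127 132 134 130 126  79 118 141 140 142 139 144 147 140 140 141]
 [129 129 128 132 128 131 129  80 113 140 143 143 146 146 145 146 148 152]
 [133 131 130 129 126 132 134 115 129 147 152 148 150 152 154 154 158 157]
 [128 134 130 130 128 128 129 125 108 136 150 159 157 156 156 159 159 159]
 [134 135 131 125 131 129 134 129  86 130 156 160 163 161 166 162 163 164]
 [133 132 130 130 131 130 132 130 107 123 165 165 165 163 171 170 169 172]
 [128 132 131 127 130 133 128 131 122 114 167 177 173 176 176 177 180 174]
 [124 130 132 130 129 129 131 132 126  97 161 181 172 175 174 177 176 171]
 [123 128 133 130 129 125 133 131 127  96 148 173 178 171 157 156 146 140]
 [118 127 132 132 127 132 128 127 133 136 132 157 147 141 138 134 125 125]
 [112 132 129 132 135 129 132 136 130 134 132 136 129 125 126 128 131 123]]
```

```bash
python3 -c "
from h import *
print(r.job_done())"
```

```text
the job is handed in; nothing more can be done
None
```

I handed the job in at about 24 s with the relay seated, the locking lever shut and the cam against its stop; the fingers hold the leg at the mark to within about 1 mm by my measurements (the final handle-to-fin alignment was not visible to the cameras), and no verdict came back.

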